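Tip the bolts out of the jug

ROBOT

A 7-joint arm with a two-finger parallel gripper is mounted at the origin on a cart in front of the work surface, level with it; the furniture and walls round the work are solid. World frame = base frame: x ahead of the robot, y to its left, z up, the work surface at z = 0. Lengths are in mm, angles in rad, forces in N, time in s.
With the tool pointing down it reaches from about 425 to 875 mm from the base axis. Payload 4.7 kg.
Tool frame: the origin (TCP) lies between the finger pads; the fingertips stand 17 mm ahead of it and the grasp point (between the pads) lies 2 mm behind it; z points along the fingers, y is the line along which they close (so a half turn about z gives the same grasp; the last joint's range is limited). The gripper opens to 87 mm and grips with 3 to 60 N. Pads are 19 mm wide; open, the fingers measure 117 mm over their backs; the gripper's body (75 mm by 190 mm) begins 51 mm behind the grasp point.
Start: joints at [1.354, 0.321, -0.07, 1.45, 0.023, 1.371, -0.057], TCP at [148.67, -632.788, 239.587] pointing down, gripper open.
Joint ranges: [-2.86, 2.86], [-0.3, 2.09], [-1.38, 1.24], [0.06, 2.45], [-1.56, 4.7], [0.09, 2.05], [-2.69, 2.69]. Speed limits (rad/s): [2.57, 2.57, 3.14, 3.14, 3.14, 3.14, 3.14].

INTERFACE

Orientations are given as a unit quaternion [x, y, z, w].
In Python, from workcell import ctrl gives the robot as it stands. Calls block until the motion is done:
- ctrl.goto(position, orientation): joint-space move of the TCP to a pose.
- ctrl.line_to(position, rotation=None, rate=150): straight line of the TCP; rotation=None keeps the orientation; rate is the mean speed in mm/s.
- ctrl.movej(angles): joint-space move.
- ctrl.move_gripper(opening, effort=None): opening from 0.0 (shut) to 1.0 (fully open); effort is the grip in N (None keeps the last); returns when the fingers have stopped.
- ctrl.dwell(seconds).
- ctrl.inverse_kinematics(position, orientation): joint angles nearest the present ones, or None.
- ctrl.read_state(): the state.
- ctrl.snapshot(name): name is "scene" or "top"; returns the picture (400x640x3 uint8, red, green, blue); there is no depth.
- ctrl.camera_params(name): a dict with "camera_matrix" (3x3 intrinsics, pixels), "R" (3x3) and "t" (3): a world point X has camera coordinates R X + t. Camera axes: x right, y down, z forward; pixel columns grow to the right and rows downward; lengths in mm; the calibration is good to about 2 mm. A picture is of the moment at which its call begins. camera_params takes no time and is no camera call.
A pose or a line that the arm cannot do raises ctrl.PlanningError and nothing moves.
- ctrl.close_job(): hands the job in; it is judged then, once.
The state is a dict: "time": time; "joint_positions": joint angles; "qd": joint speeds; "joint_efforts": joint torques, N m; "eef_pos": TCP position; "orientation": TCP orientation; "ft_force": force on the tool from outside, world axes, zero at the start; "wrist_torque": the same for the moment, N m; "opening": opening from 0.0 (shut) to 1.0 (fully open); "finger_force": force on a finger pad.
Only numpy, scipy, OpenCV 4.12 (cv2) and the standard library are available. Lean on these libraries where they do the work, as an engineer would, in place of code of your own. Each camera call takes 0.05 s, during which the arm holds its last target. There are 200 camera calls.

TASK

Take the steel jug out of its bay in the low bench rack by its wooden grip, carry the bolts in it over to the grey tray and tip all four out into the tray, low over it so that none is lost. Then put the empty jug gently back in the bay it came from, standing upright and flat on the floor of the bay between its cleats, with its grip facing out of the front of the rack; leave the red-lidded pot in the other bay where it is.

Things in the scene. Friction and masses are not known exactly. Their poses are not given: they have to be found in the camera images.
- jug: flared open jug of smooth sheet steel, 82 mm high, 62 mm across the base, 128 mm across the rim (wall 22 degrees outward, 2.5 mm), about 0.2 kg empty. Origin at the centre of its underside, z up its axis; the grip is on its -x side, the far lip at [0.064, 0, 0.082]. Inside it is slippery: bolts slide out once it is tipped about 90 degrees toward its +x, some after a shake.
- jug_grip (a point): centre of the jug's dark wooden grip, at [-0.084, 0, 0.050] in the jug's frame, axes as the jug's. An upright block 20 mm wide (y, the way to pinch it), 24 mm deep (x), 58 mm tall; two flat straps 16 mm wide join it to the wall, its inner face clears the wall by 12 mm at the top and more below.
- rack: low plywood rack, fixed, 334 mm wide (y), 146 mm deep, open toward its -x. Origin at the middle of its underside on the bench, 64 mm behind its front edge. Base board 12 mm thick, with two bays side by side; closed sides, and a back panel whose inner face is at x = +77 mm.
- rack_edge (a point): middle of the lower front edge of the rack's top board, 165 mm above the bench. The board is 15 mm thick, overhangs both bays and carries things up to 228 mm. The jug's grip stands 20 mm outside this edge: a gripper pointing straight down at it strikes the board, one leaning back 30 to 45 degrees (hand toward the front of the rack) clears it.
- bay_left (a point): centre of the floor of the rack's left bay (rack frame [0, 0.075, 0.012]). Each bay is a 80 mm square between wooden cleats 10 mm high; the flared jug has 3 to 5 mm of play in it and must be raised 11 mm or more to pass the cleats. The jug's origin belongs here or at bay_right.
- bay_right (a point): centre of the floor of the rack's right bay (rack frame [0, -0.075, 0.012]), alike
- red_pot: white pot with a red lid, 66 mm across and 33 mm high, which stands in the bay that the jug does not use; origin at the centre of its underside. It stays there.
- tray: loose shallow grey tray, 170 mm (x) by 210 mm (y), walls 42 mm high and 4 mm thick, 0.9 kg. Origin at the centre of its underside.
- bolt_1_mid (a point): middle of one of four loose dark steel square-headed bolts lying in the jug, each 60 mm long in all: head 23 mm square and 10 mm thick, shank 16 mm thick, 60 g; z along the bolt from head to tip
- bolt_2_mid (a point): middle of one of four loose dark steel square-headed bolts lying in the jug, each 60 mm long in all: head 23 mm square and 10 mm thick, shank 16 mm thick, 60 g; z along the bolt from head to tip
- bolt_3_mid (a point): middle of one of four loose dark steel square-headed bolts lying in the jug, each 60 mm long in all: head 23 mm square and 10 mm thick, shank 16 mm thick, 60 g; z along the bolt from head to tip
- bolt_4_mid (a point): middle of one of four loose dark steel square-headed bolts lying in the jug, each 60 mm long in all: head 23 mm square and 10 mm thick, shank 16 mm thick, 60 g; z along the bolt from head to tip

How it is judged:
By the outcome, as a careful person would: the job done as asked, in the order asked, and still so for the second after the job is handed in, with the robot touching nothing.
It also fails if it takes over 61 s, if anything falls off the work surface, if the arm or the gripper's body presses on something with over 40 N, if the wrist force passes 120 N, or if a joint passes its speed limit or range.

## Working session

There is one attempt and no reset: what is moved stays moved. The work goes in short steps, each a Python script; the robot and the scene stay as the last script left them, time stands still between calls to the robot, and variables do not carry over. Pictures are saved under pics/ and viewed, at most 10 in all, crops included, and the job is handed in when it is done.

```bash
mkdir -p pics; ls
python3 - <<'E'
from workcell import ctrl
import cv2,numpy as np
for n in("scene","top"):
    im=ctrl.snapshot(n); cv2.imwrite(f"pics/{n}0.png",im[:,:,::-1])
    p=ctrl.camera_params(n); R=np.array(p["R"]);print(n,np.round(p["camera_matrix"],1).tolist(),np.round(R,3).tolist(),(-R.T@np.array(p["t"])).round(1))
s=ctrl.read_state();print(s)
E
```

```text
pics
workcell.py
scene [[484.7, 0.0, 315.9], [0.0, 484.7, 202.7], [0.0, 0.0, 1.0]] [[-0.539, -0.842, 0.021], [-0.524, 0.316, -0.791], [0.659, -0.437, -0.612]] [ 23.9 562.9 638.7]
top [[437.6, 0.0, 322.2], [0.0, 437.6, 195.4], [0.0, 0.0, 1.0]] [[-0.077, -0.997, -0.001], [-0.786, 0.061, -0.615], [0.613, -0.047, -0.788]] [ -6.  214.6 898.9]
{'time': 0.1, 'joint_positions': array([ 1.35407897,  0.32172661, -0.07009446,  1.45157937,  0.02256918,
        1.37080293, -0.05688493]), 'qd': array([-0.00212074, -0.00146137, -0.00075248, -0.000667  ,  0.00144389,
        0.00074716,  0.00012166]), 'joint_efforts': array([-8.88548529e-04, -4.92572844e+01, -4.06174343e-01, -3.13396990e+01,
       -6.41976041e-02,  3.95267573e-02,  6.97266364e-05]), 'eef_pos': array([ 148.56272253, -632.30094832,  238.57214935]), 'orientation': array([ 9.93344752e-01,  1.15175759e-01, -1.30316374e-04, -8.54955148e-04]), 'ft_force': array([0.07315638, 0.02709827, 0.12510563]), 'wrist_torque': array([-0.03550662,  0.03890904,  0.00787535]), 'finger_force': 0.0, 'opening': 1.0003796471493456}
```

View pics/scene0.png

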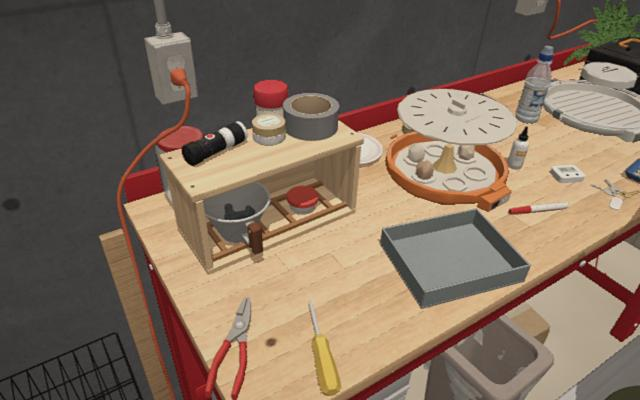

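View pics/top0.png

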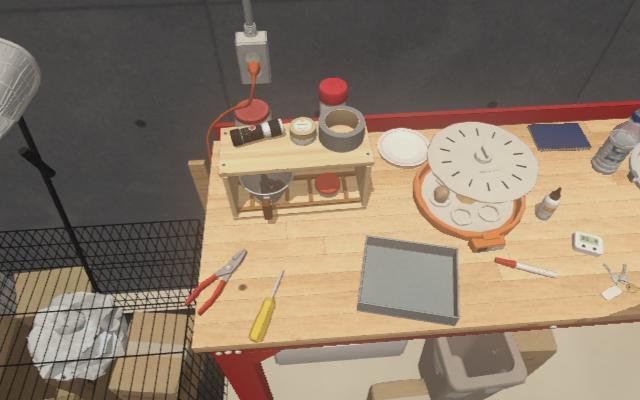

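The jug is in the left bay (grip at scene (256,237), top (267,205)). The red pot is in the right bay, and the tray is at top (410,278). Next I'll zoom in to get exact points.

Run:
```python
import cv2
a=cv2.imread("pics/scene0.png");b=cv2.imread("pics/top0.png")
def crop(im,x,y,w,h,k,n):
    c=cv2.resize(im[y:y+h,x:x+w],None,fx=k,fy=k,interpolation=cv2.INTER_CUBIC)
    for i in range(0,w,20): cv2.putText(c,str(x+i),(i*k,8),0,.3,(0,0,255),1);cv2.line(c,(i*k,10),(i*k,14),(0,0,255),1)
    for j in range(0,h,20): cv2.putText(c,str(y+j),(0,j*k+4),0,.3,(0,0,255),1)
    cv2.imwrite(n,c)
crop(a,150,110,220,165,3.6 and 3,"pics/s1.png")
crop(b,210,110,266,215,3-1+1-0 if 0 else 3,"pics/t1.png") if 0 else crop(b,210,115,180,110,4,"pics/t1.png")
```

```text
(no output)
```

View pics/s1.png

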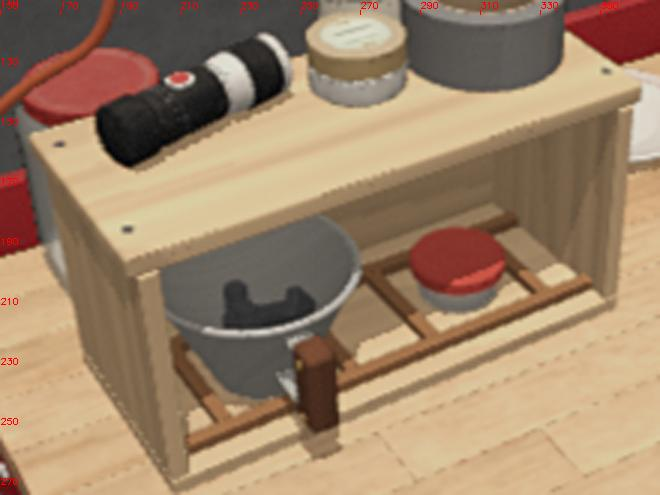

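View pics/t1.png

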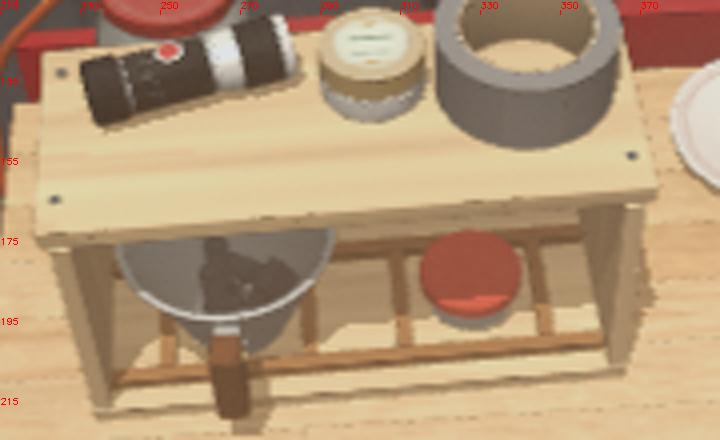

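Corner readings come from these zooms: rack bottom front corners at scene (208.7,272.7) and (354.3,211.7), top (235,219) and (365.5,208.5); grip top at scene (254.7,225.7). Now I'll fit the poses and check them with an overlay.

```bash
cat > h.py <<'E'
from workcell import ctrl
import cv2,numpy as np
from scipy.spatial.transform import Rotation as Rot
from scipy.optimize import least_squares
P={n:{k:np.array(v,float) for k,v in ctrl.camera_params(n).items() if k in("camera_matrix","R","t")} for n in("scene","top")}
def proj(n,X):
    p=P[n]; c=np.atleast_2d(X)@p["R"].T+p["t"]; u=c@p["camera_matrix"].T; return u[:,:2]/u[:,2:]
def T(q,X):
    c,s=np.cos(q[2]),np.sin(q[2]); X=np.atleast_2d(np.array(X,float)); return np.c_[X[:,0]*c-X[:,1]*s+q[0],X[:,0]*s+X[:,1]*c+q[1],X[:,2]]
def ray(n,uv,z):
    p=P[n]; d=p["R"].T@np.linalg.solve(p["camera_matrix"],[*uv,1]); o=-p["R"].T@p["t"]; return o+d*(z-o[2])/d[2]
def fit(obs,q0):
    f=lambda q:np.concatenate([(proj(n,T(q,X))[0]-uv) for n,X,uv in obs])
    r=least_squares(f,q0,x_scale=[10,10,.05]); return r.x,r.fun.reshape(-1,2)
E
cat > fit.py <<'E'
from h import *
for n,uv,z in[("scene",(208.7,272.7),0),("scene",(354.3,211.7),0),("top",(235,219),0),("top",(365.5,208.5),0),("top",(219.3,174.5),180),("top",(374,162.5),180),("scene",(192,196),180),("scene",(363,143),165)]: print(n,uv,ray(n,uv,z).round(1))
bl,br=[-64,167,0],[-64,-167,0]
rk,res=fit([("scene",bl,(208.7,272.7)),("scene",br,(354.3,211.7)),("top",bl,(235,219)),("top",br,(365.5,208.5))],[550,150,0]);print("rack",rk,res.round(1).tolist())
tr,res=fit([("top",[85,105,42],(367,238.5)),("top",[85,-105,42],(460.5,243)),("top",[-85,-105,42],(459,320)),("top",[-85,105,42],(358.5,310)),
 ("scene",[85,-105,42],(472,212)),("scene",[-85,-105,42],(527,264)),("scene",[-85,105,42],(416.5,300)),("scene",[85,105,42],(381,246))],[500,-150,0]);print("tray",tr,res.round(1).tolist())
# jug: grip top centre, rim extremes handled by points on ellipse
def rim(n,q):
    a=np.linspace(0,2*np.pi,360); return proj(n,T(q,np.c_[64*np.cos(a),64*np.sin(a),0*a+94]))
obs=[("scene",(150+360/3,110+262/3)),("scene",(150+245/3,110+333/3)),("scene",(150+330/3,110+310/3)),("scene",(150+180/3,110+318/3)),
("top",(210+225/4,115+319/4)),("top",(210+117/4,115+250/4)),("top",(210+335/4,115+238/4)),("top",(210+150/4,115+294/4)),("top",(210+300/4,115+298/4))]
ir=lambda q:np.array([np.linalg.norm(rim(n,q)-uv,axis=1).min() for n,uv in obs])
g=[("scene",[-84,0,91],(254.7,225.7)),("scene",[-84,0,33],(150+319/3,110+425/3-1.5))]
f=lambda q:np.concatenate([ir(q),[*(proj(n,T(q,X))[0]-uv for n,X,uv in g)][0]])
q0=np.r_[T(rk,[0,75,12])[0][:2],rk[2]]
r=least_squares(f,q0,x_scale=[10,10,.05]);jg=r.x;print("jug",jg,"expected",q0,r.fun.round(1))
np.savez("fit.npz",rk=rk,tr=tr,jg=jg)
for n in("scene","top"):
    im=cv2.imread(f"pics/{n}0.png");k=3
    x0,y0,w,h=(150,110,260,200) if n=="scene" else(210,120,260,200)
    c=cv2.resize(im[y0:y0+h,x0:x0+w],None,fx=k,fy=k,interpolation=cv2.INTER_CUBIC)
    def pl(q,X,col): cv2.polylines(c,[((proj(n,T(q,X))-[x0,y0]+.5)*k).astype(int)],True,col,1)
    a=np.linspace(0,2*np.pi,60);o=np.ones(60)
    pl(jg,np.c_[64*np.cos(a),64*np.sin(a),94*o],(0,255,0));pl(jg,np.c_[31*np.cos(a),31*np.sin(a),12*o],(0,255,0))
    for z in(91,33): pl(jg,[[-84+dx,dy,z] for dx,dy in((-12,-10),(12,-10),(12,10),(-12,10))],(255,255,0))
    for z in(0,42): pl(tr,[[dx,dy,z] for dx,dy in((-85,-105),(85,-105),(85,105),(-85,105))],(0,0,255))
    pl(rk,[[-64,167,0],[-64,-167,0],[-64,-167,165],[-64,167,165]],(255,0,255))
    for s in(75,-75): pl(rk,[[-40,s-40,12],[40,s-40,12],[40,s+40,12],[-40,s+40,12]],(255,0,0))
    cv2.imwrite(f"pics/{n}_fit.png",c)
E
python3 fit.py
```

```text
scene (208.7, 272.7) [638.1 383.4   0. ]
scene (354.3, 211.7) [643.9  53.8   0. ]
top (235, 219) [635.7 384.1   0. ]
top (365.5, 208.5) [642.6  54.3   0. ]
top (219.3, 174.5) [627.8 389.4 180. ]
top (374, 162.5) [636.5  50.2 180. ]
scene (192, 196) [632.4 391.6 180. ]
scene (363, 143) [644.4  47.1 165. ]
rack [7.04532838e+02 2.19868460e+02 2.21543583e-02] [[-0.8, 0.9], [0.8, -0.4], [-0.5, -0.4], [1.0, -0.6]]
tray [ 4.24414398e+02 -9.69473456e-01 -2.05017980e-01] [[-6.3, -0.3], [-7.4, 5.1], [-1.3, -0.3], [-3.9, -2.8], [1.0, -2.7], [4.1, 2.6], [10.0, -2.0], [-2.1, -13.5]]
jug [ 6.97020304e+02  2.94711266e+02 -3.95597981e-02] expected [7.02871397e+02 2.94850055e+02 2.21543583e-02] [ 0.2  0.2  0.1  0.3  0.3  1.4  0.3  0.5  1.1 -0.1  0.3]
```

View pics/scene_fit.png

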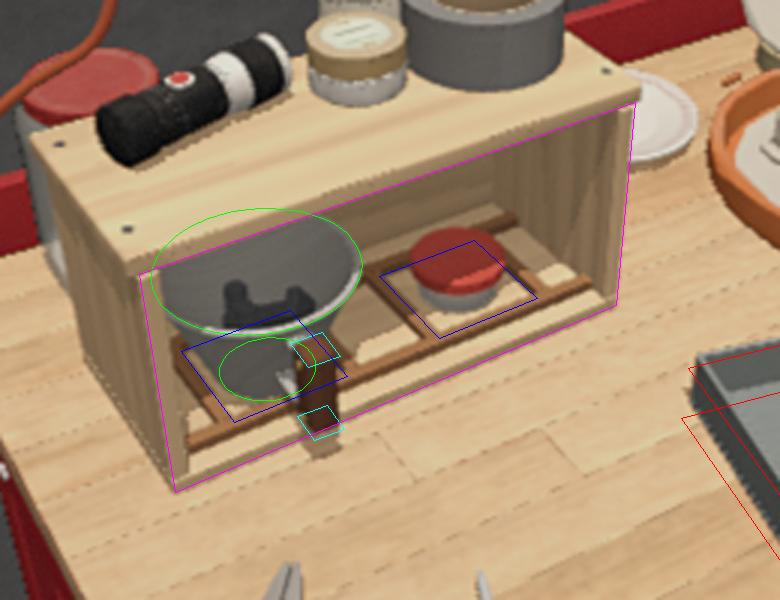

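View pics/top_fit.png

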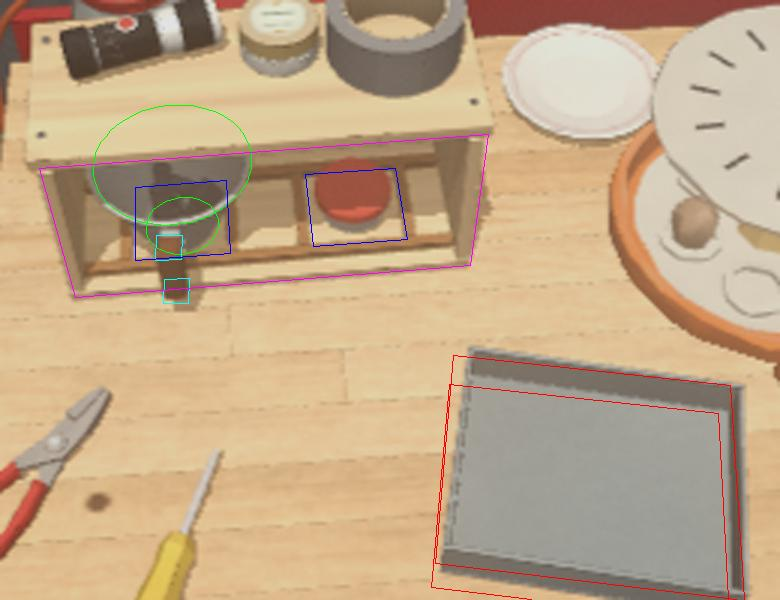

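The rack, jug rim and grip overlays line up with the images: grip top at crop (315,348) and (169,247), and the blue bays sit between the cleats. The tray is off because I misread its corners, so I'll zoom in on it and refit.

```bash
python3 - <<'E'
import cv2,numpy as np
a=cv2.imread("pics/scene0.png");b=cv2.imread("pics/top0.png")
def crop(im,x,y,w,h,k):
    c=cv2.resize(im[y:y+h,x:x+w],None,fx=k,fy=k,interpolation=cv2.INTER_CUBIC)
    for i in range(0,w,20): cv2.putText(c,str(x+i),(i*k,8),0,.3,(0,0,255),1);cv2.line(c,(i*k,0),(i*k,h*k),(0,0,255),1)
    for j in range(0,h,20): cv2.putText(c,str(y+j),(0,j*k+4),0,.3,(0,0,255),1);cv2.line(c,(0,j*k),(w*k,j*k),(0,0,255),1)
    return c
cv2.imwrite("pics/tray.png",np.hstack([crop(a,370,200,160,110,3)[:, :480],crop(b,345,225,106,110,3)[:, :318]]))
E
python3 - <<'E'
from h import *
for n,uv in[("top",(366.7,236)),("top",(457.7,248)),("top",(458,320)),("top",(356.7,310)),("scene",(382,243)),("scene",(473,212)),("scene",(526.5,263)),("scene",(418,301))]: print(n,ray(n,uv,42 if uv!=(418,301) else 0).round(0))
E
```

```text
top [534.  70.  42.]
top [ 486. -132.   42.]
top [319. -87.  42.]
top [356. 116.  42.]
scene [503.  98.  42.]
scene [ 480. -114.   42.]
scene [330. -87.  42.]
scene [389. 105.   0.]
```

View pics/tray.png

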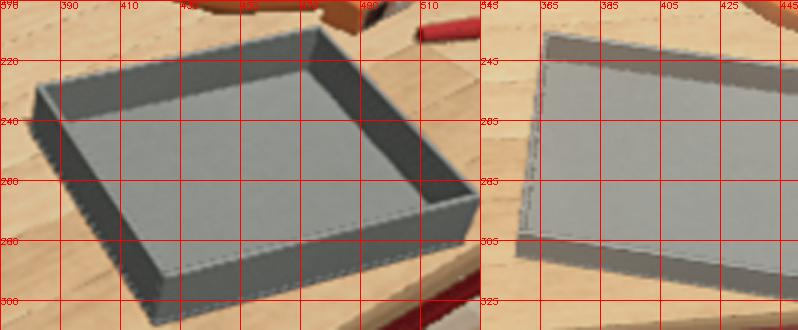

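```bash
cat > fit2.py <<'E'
from h import *
tr,res=fit([("top",[85,105,42],(366,236)),("top",[85,-105,42],(457.7,248)),("top",[-85,105,42],(358.3,302.7)),("top",[-85,105,0],(357,310)),
("scene",[85,105,42],(383.3,228.3)),("scene",[85,-105,42],(476.7,209)),("scene",[-85,-105,42],(529,264.3)),("scene",[-85,105,42],(423,290)),("scene",[-85,105,0],(420.7,308.3))],[430,0,-.2])
print("tray",tr,res.round(1).tolist())
d=dict(np.load("fit.npz"));d["tr"]=tr;np.savez("fit.npz",**d)
for p in((600,297,100,.5),(500,150,250,.5)):pass
E
python3 fit2.py
python3 - <<'E'
from h import *
d=np.load("fit.npz")
print(T(d["jg"],[-84,0,62]),T(d["rk"],[0,75,12]),T(d["rk"],[-64,75,165]))
E
cat >> h.py <<'E'
d=np.load("fit.npz"); rk,tr,jg=d["rk"],d["tr"],d["jg"]
def tool(th,s,pj,psi,phi,ref=np.array([-84,0,50.])):
    """TCP pose for jug with its point 'lip or origin' pj=(jugpoint, worldpoint), heading psi, tip phi (deg)"""
    a=np.radians(th); z=np.array([np.sin(a),0,-np.cos(a)]); y=np.array([0,s,0.]); Rt=np.c_[np.cross(y,z),y,z]
    Rj=(Rot.from_euler("z",psi,degrees=True)*Rot.from_euler("y",phi,degrees=True)).as_matrix()
    p=np.array(pj[1])+Rj@(ref+2*z-np.array(pj[0]))
    return p,Rot.from_matrix(Rj@Rt).as_quat()
LIP=np.array([64,0,82.])
def lip_at(psi,back,z):
    c=np.array([tr[0],tr[1]])-back*np.array([np.cos(np.radians(psi)),np.sin(np.radians(psi))]); return (LIP,[*c,z])
E
python3 - <<'E'
from h import *
t0=ctrl.read_state()["time"]
g=np.array([614,297.5,62.]);
for th in(35,45):
  for s in(1,-1):
    p,q=tool(th,s,([-84,0,50],g),0,0); j=ctrl.inverse_kinematics(p,q); print("grasp",th,s,None if j is None else np.round(j,2))
    for psi in range(-180,180,30):
      L=[]
      for phi,z in((0,150),(60,65),(105,48)):
        j=ctrl.inverse_kinematics(*tool(th,s,lip_at(psi,25,z),psi,phi)); L.append(None if j is None else np.round(j,1).tolist())
      if all(L): print(th,s,psi,L)
print(ctrl.read_state()["time"]-t0)
E
```

```text
grasp 35 1 [ 0.19  0.49 -1.    2.    1.32  0.78 -0.06]
35 1 -120 [[0.1, 0.7, -0.9, 1.5, 0.7, 1.8, -1.4], [1.0, -0.1, -0.9, 2.1, -0.6, 1.0, -0.2], [1.3, 0.2, -0.6, 2.3, -1.1, 1.4, 0.8]]
35 1 -90 [[0.2, 0.6, -1.2, 1.8, 0.8, 1.7, -1.3], [1.0, -0.1, -0.9, 2.1, -0.5, 1.2, 0.3], [1.2, 0.5, -0.7, 2.0, -0.7, 1.5, 0.8]]
35 1 -60 [[-0.0, 0.0, -0.9, 2.2, 0.6, 1.3, -0.7], [1.0, -0.0, -1.0, 2.0, -0.4, 1.4, 0.7], [0.9, 0.7, -0.7, 1.7, -0.4, 1.8, 0.8]]
35 1 60 [[0.9, 0.0, -0.1, 2.2, -0.6, 1.2, -2.5], [-1.0, -0.1, 0.9, 2.1, 0.4, 1.4, 2.4], [-0.3, 0.6, -0.3, 1.7, 0.7, 2.0, 2.0]]
35 1 120 [[0.6, 0.6, -0.3, 1.5, -0.2, 1.6, -2.2], [1.4, -0.3, -1.3, 2.1, 0.1, 0.9, -2.6], [0.3, 0.3, -1.2, 2.3, 1.3, 1.7, 2.2]]
grasp 35 -1 [-1.29  0.35  0.7   2.05  0.43  0.36 -2.63]
35 -1 -120 [[0.2, 0.9, -1.2, 1.5, 0.9, 1.9, 1.6], [-1.1, -0.3, 1.0, 2.1, -0.2, 0.9, 2.6], [0.8, 0.1, -0.0, 2.3, -1.2, 1.4, -2.3]]
35 -1 -60 [[-1.1, -0.0, 0.1, 2.3, 0.6, 1.3, 2.4], [0.8, -0.0, -0.7, 2.0, -0.4, 1.4, -2.5], [0.2, 0.6, 0.3, 1.7, -0.7, 2.0, -2.0]]
35 -1 60 [[1.3, 0.0, -0.4, 2.2, -0.6, 1.2, 0.6], [0.9, -0.0, -0.9, 2.0, 0.3, 1.4, -0.7]
[... 996 characters left out ...]
asp 45 -1 [-1.72  0.58  1.14  2.16  0.16  0.12 -2.54]
45 -1 -120 [[0.1, 0.9, -1.0, 1.4, 0.8, 2.0, 1.6], [-1.2, -0.2, 1.0, 2.1, -0.1, 1.0, 2.5], [0.8, 0.0, -0.1, 2.3, -1.1, 1.3, -2.4]]
45 -1 -60 [[0.0, 0.3, -1.2, 2.2, 0.8, 1.5, 2.1], [0.9, -0.2, -0.9, 2.1, -0.4, 1.3, -2.5], [0.6, 0.5, -0.3, 1.7, -0.5, 1.8, -2.2]]
45 -1 60 [[1.4, 0.1, -0.4, 2.2, -0.7, 1.3, 0.8], [0.9, -0.1, -0.8, 2.1, 0.1, 1.3, -0.5], [0.1, 0.5, -0.6, 1.7, 0.7, 2.0, -1.2]]
45 -1 90 [[1.2, 0.5, -0.5, 1.8, -0.4, 1.5, 0.8], [0.9, -0.1, -0.8, 2.0, 0.2, 1.2, 0.0], [0.2, 0.4, -1.0, 2.0, 1.0, 1.9, -1.1]]
45 -1 120 [[0.9, 0.8, -0.6, 1.4, -0.1, 1.7, 0.8], [0.9, -0.0, -0.8, 2.0, 0.2, 1.0, 0.5], [0.3, 0.0, -1.0, 2.3, 1.0, 1.4, -0.7]]
0.0
```

```bash
cat >> h.py <<'E'
TH,S=35,1
GRIP=[-84,0,50.]
def jp(point,world,psi,phi): return tool(TH,S,(point,world),psi,phi)
def st(m=""):
    s=ctrl.read_state(); print(m,round(s["time"],2),s["eef_pos"].round(1),s["ft_force"].round(1),s["wrist_torque"].round(2),"op",round(s["opening"]*87,1),"ff",round(s["finger_force"],1),s["joint_positions"].round(2))
def shot(n,f): cv2.imwrite(f"pics/{f}.png",ctrl.snapshot(n)[:,:,::-1])
E
python3 - <<'E'
from h import *
g=np.array([614.5,297.5,64.])
p,q=jp(GRIP,g,-1.3,0); z=Rot.from_quat(q).as_matrix()[:,2]
down=Rot.from_euler("x",180,degrees=True).as_quat()
ctrl.goto([450,0,350],down); st("via")
ctrl.goto(p-140*z,q); st("pre")
try:
    ctrl.line_to(p,q,150); st("at")
except ctrl.PlanningError as e: print(e)
shot("scene","s_at");shot("top","t_at")
a=cv2.imread("pics/s_at.png")[120:300,130:390];b=cv2.imread("pics/t_at.png")[120:300,190:450]
cv2.imwrite("pics/at.png",cv2.resize(np.hstack([a,b]),(800,277),interpolation=cv2.INTER_CUBIC))
E
```

```text
via 2.62 [450.1  -0.9 349.8] [ 0.3  0.6 -0.2] [ 0.02 -0.02 -0.01] op 87.1 ff 0.0 [ 0.13 -0.13 -0.16  1.72 -0.02  1.55 -1.61]
pre 4.28 [536.1 298.4 177.4] [-0.5  0.2  0.3] [ 0.13  0.47 -0.04] op 87.1 ff 0.0 [-0.26  0.03 -0.54  2.06  0.7   0.74  0.3 ]
at 5.37 [615.7 298.   63.1] [-0.1 -0.6 -0.1] [0.16 0.53 0.05] op 87.2 ff 0.0 [-0.29  0.32 -0.43  2.01  1.05  0.6   0.04]
```

View pics/at.png

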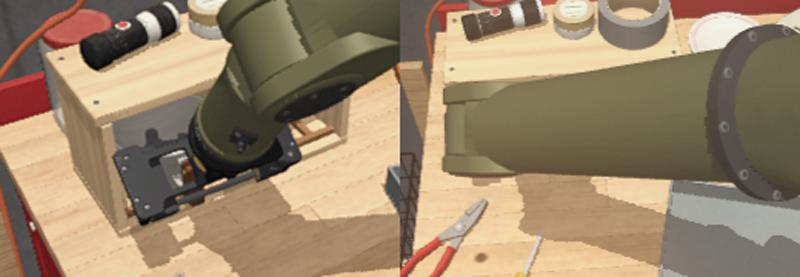

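Both fingers straddle the grip at crop (180,170) with no contact force. Next: close, lift and pull out.

Run:
```python
from h import *
ctrl.move_gripper(0.12,55); st("closed")
s=ctrl.read_state()["eef_pos"]
ctrl.dwell(.2)
ctrl.line_to(s+[0,0,8],rate=40); st("8")
ctrl.line_to(s+[0,0,26],rate=60); st("26")
ctrl.line_to(s+[-90,0,34],rate=120)
ctrl.line_to(s+[-190,0,80],rate=150); ctrl.dwell(.2); st("out")
shot("scene","s_out");shot("top","t_out")
a=cv2.imread("pics/s_out.png")[100:340,150:470];b=cv2.imread("pics/t_out.png")[100:340,180:500]
cv2.imwrite("pics/out.png",cv2.resize(np.hstack([a,b]),(800,300),interpolation=cv2.INTER_CUBIC))
```

```text
closed 6.57 [615.6 297.7  62.3] [ 0.7  0.8 -1.3] [0.33 0.53 0.1 ] op 19.7 ff 54.8 [-0.29  0.32 -0.43  2.01  1.05  0.6   0.04]
8 7.12 [615.1 297.3  69.8] [-1.2 -0.5 -4.3] [ 0.15  1.48 -0.04] op 19.7 ff 54.8 [-0.29  0.31 -0.44  2.01  1.03  0.6   0.07]
26 7.57 [615.6 297.6  88.5] [ 0.1  0.6 -3.8] [0.14 1.41 0.04] op 20.0 ff 54.8 [-0.27  0.28 -0.46  2.    0.98  0.62  0.12]
out 9.55 [425.9 297.3 141.7] [-0.3 -0.9 -4.1] [ 0.11  1.5  -0.02] op 19.5 ff 54.8 [-0.37 -0.11 -0.6   2.25  0.68  0.75  0.11]
```

View pics/out.png

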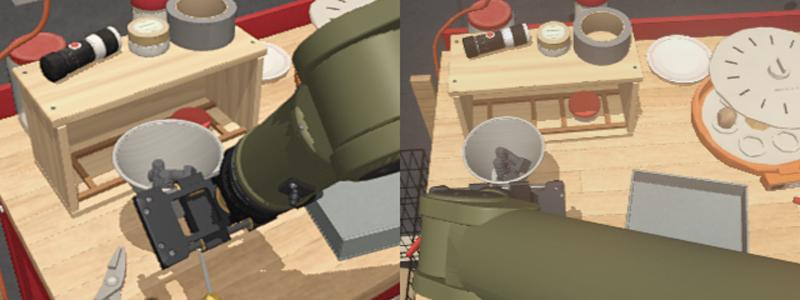

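The jug hangs from the grip, clear of the rack, with the bolts inside (rim at scene crop (168,158), top crop (503,150)). I'll check numerically for sag by matching the rim edge.

```bash
cat > rim.py <<'E'
from h import *
from scipy.optimize import minimize
from scipy.ndimage import map_coordinates
def rimfit(files,q,amask=360):
    """fit rim centre + pitch/roll of held jug; q = nominal rim centre and yaw deg"""
    I={n:cv2.GaussianBlur(cv2.cvtColor(cv2.imread(f),cv2.COLOR_BGR2HSV)[:,:,1].astype(float),(3,3),0) for n,f in files.items()}
    a=np.linspace(0,2*np.pi,240); C=np.c_[np.cos(a),np.sin(a),0*a]
    def con(v):
        R=(Rot.from_euler("z",q[3],degrees=True)*Rot.from_euler("yx",v[3:5],degrees=True)).as_matrix(); c=q[:3]+v[:3]; t=0
        for n in I:
            o=proj(n,c+(66.5*C)@R.T);i=proj(n,c+(61.5*C)@R.T)
            o=o+0; so,si=(map_coordinates(I[n],[p[:,1],p[:,0]],order=1) for p in(o,i))
            t+=np.clip(so-si,-10,40).sum()/240
        return -t+.002*(v[3]**2+v[4]**2)
    best=min((minimize(con,x0,method="Nelder-Mead",options=dict(initial_simplex=np.array(x0)+np.vstack([np.zeros(5),np.diag([4,4,4,3,3])]),maxiter=800)) for x0 in([0,0,0,0,0],[3,0,-3,2,0],[-3,2,3,-2,0],[0,-3,-5,4,0])),key=lambda r:r.fun)
    return best.x,best.fun,con(np.zeros(5))
E
python3 - <<'E'
from rim import *
from workcell import ctrl
s=ctrl.read_state(); R=Rot.from_quat(s["orientation"]).as_matrix(); g=s["eef_pos"]-2*R[:,2]
c=g+Rot.from_euler("z",-1.3,degrees=True).apply([84,0,32])
print("tilt cmd",np.degrees(np.arctan2(R[0,2],-R[2,2])),"rim nominal",c)
for f in({"scene":"pics/s_out.png"},{"top":"pics/t_out.png"},{"scene":"pics/s_out.png","top":"pics/t_out.png"}):
    x,b,n=rimfit(f,np.r_[c,-1.3]);print(x.round(1),round(b,1),round(n,1))
E
```

```text
tilt cmd 34.93659368806179 rim nominal [508.61430733 295.57090921 175.46426059]
[-16.9  13.1  20.9   5.3  -2.3] -27.9 -19.2
[-25.4  -3.1  34.9   0.9   0.9] -37.5 -24.6
[-0.9  1.4 -1.  -5.  -1. ] -59.4 -43.8
```

Run:
```python
from h import *
for psi in(-60,-75,-90,-104):
  for phi,z in((0,165),(30,110),(60,66),(80,52),(105,48),(115,48)):
    j=ctrl.inverse_kinematics(*jp(*lip_at(psi,35,z),psi,phi)); print(psi,phi,None if j is None else j.round(2).tolist())
```

```text
-60 0 [-0.3, -0.02, -0.68, 2.21, 0.55, 1.3, -0.71]
-60 30 [-0.18, -0.22, -0.33, 2.19, 0.02, 1.16, 0.01]
-60 60 [-0.13, -0.06, 0.11, 2.08, -0.38, 1.36, 0.63]
-60 80 [-0.18, 0.2, 0.45, 1.94, -0.6, 1.65, 0.96]
-60 105 [0.74, 0.6, -0.44, 1.7, -0.53, 1.84, 0.89]
-60 115 [0.76, 0.75, -0.44, 1.61, -0.56, 1.95, 0.89]
-75 0 [-0.25, 0.2, -0.68, 2.01, 0.59, 1.43, -0.91]
-75 30 [-0.15, -0.09, -0.36, 2.08, 0.06, 1.17, -0.27]
-75 60 [-0.08, -0.07, 0.07, 2.08, -0.44, 1.27, 0.41]
-75 80 [-0.15, 0.14, 0.46, 2.01, -0.69, 1.53, 0.8]
-75 105 [0.86, 0.52, -0.44, 1.83, -0.67, 1.71, 0.85]
-75 115 [0.89, 0.67, -0.44, 1.76, -0.69, 1.81, 0.88]
-90 0 [-0.2, 0.38, -0.66, 1.82, 0.6, 1.56, -1.06]
-90 30 [-0.09, 0.03, -0.41, 1.97, 0.1, 1.19, -0.53]
-90 60 [-0.05, -0.07, 0.03, 2.09, -0.48, 1.16, 0.19]
-90 80 [-0.14, 0.05, 0.47, 2.09, -0.77, 1.38, 0.63]
-90 105 [1.12, 0.46, -0.63, 1.97, -0.76, 1.54, 0.79]
-90 115 [1.02, 0.57, -0.44, 1.92, -0.82, 1.67, 0.9]
-104 0 [-0.15, 0.51, -0.64, 1.65, 0.58, 1.65, -1.18]
-104 30 [-0.05, 0.13, -0.41, 1.87, 0.13, 1.21, -0.75]
-104 60 [-0.02, -0.08, 0.01, 2.09, -0.49, 1.06, -0.03]
-104 80 [-0.21, -0.04, 0.53, 2.18, -0.83, 1.22, 0.46]
-104 105 [-0.4, 0.61, 1.22, 2.17, -1.31, 2.01, 1.12]
-104 115 [1.12, 0.47, -0.44, 2.09, -0.97, 1.56, 0.94]
```

Run:
```python
from h import *
s=ctrl.read_state()["eef_pos"]
def go(psi,back,z,phi,rate): ctrl.line_to(*jp(*lip_at(psi,back,z),psi,phi),rate)
try:
    p,q=jp(GRIP,[400,260,165],-35,0); ctrl.line_to(p,q,140); st("mid")
    go(-75,35,175,0,140); st("phi0")
    go(-75,35,125,25,80); st("25")
    go(-75,35,75,52,80); st("52")
except ctrl.PlanningError as e: print("ERR",e); st()
for phi,z in((75,56),(90,50),(105,48),(115,48)):
    j=ctrl.inverse_kinematics(*jp(*lip_at(-75,35,z),-75,phi)); print(phi,None if j is None else j.round(2).tolist())
```

```text
mid 10.39 [401.1 259.7 163. ] [-0.2 -0.5 -4.7] [ 0.96  1.23 -0.01] op 19.7 ff 54.8 [-0.4   0.03 -0.68  2.09  0.68  1.2  -0.42]
phi0 11.24 [383.7 166.4 141.6] [ 0.2  0.8 -4.1] [1.59 0.28 0.04] op 19.7 ff 54.8 [-0.34  0.17 -0.58  2.01  0.57  1.43 -0.87]
25 11.82 [382.8 165.9 156.8] [ 0.9 -0.1 -4.4] [ 0.7   0.08 -0.  ] op 19.8 ff 54.8 [-0.14 -0.07 -0.45  2.06  0.15  1.2  -0.39]
52 12.5 [390.2 138.  169. ] [ 0.3  0.2 -4.1] [-0.33 -0.25  0.02] op 19.6 ff 54.8 [ 0.01 -0.1  -0.16  2.09 -0.33  1.21  0.25]
75 [0.14, 0.07, 0.08, 2.03, -0.62, 1.44, 0.69]
90 [0.2, 0.26, 0.2, 1.95, -0.75, 1.65, 0.9]
105 [0.26, 0.48, 0.28, 1.85, -0.85, 1.88, 1.06]
115 [0.28, 0.64, 0.33, 1.78, -0.91, 2.04, 1.14]
```

Run:
```python
from h import *
def go(back,z,phi,rate): ctrl.line_to(*jp(*lip_at(-75,back,z),-75,phi),rate)
try:
    go(35,60,68,25); st("68")
    go(35,52,80,20); st("80")
    go(35,50,90,20); ctrl.dwell(.3);st("90")
    go(35,48,104,25); ctrl.dwell(.5);st("104")
    for _ in range(3):
        go(42,52,100,120); go(35,48,106,120)
    ctrl.dwell(.4); st("shaken")
except ctrl.PlanningError as e: print("ERR",e); st()
```

```text
68 13.99 [399.2 107.3 183.7] [ 0.6  0.6 -4.4] [-1.07 -0.38  0.05] op 19.6 ff 54.8 [ 0.12  0.   -0.01  2.05 -0.55  1.36  0.57]
80 15.57 [406.5  80.6 191.2] [-0.  -0.4 -1.7] [-1.08 -0.37 -0.01] op 20.0 ff 54.8 [ 0.21  0.13  0.07  2.   -0.66  1.5   0.76]
90 17.3 [412.9  56.2 197. ] [-0.3 -0.9 -1.6] [-1.28 -0.46 -0.03] op 20.0 ff 54.8 [ 0.28  0.26  0.11  1.94 -0.74  1.64  0.88]
104 19.42 [422.3  20.9 198.6] [-0.3 -0.6 -1.7] [-1.51 -0.53  0.02] op 19.4 ff 54.8 [ 0.38  0.46  0.12  1.85 -0.81  1.83  1.01]
shaken 21.82 [423.7  16.1 198.8] [ 0.5  0.7 -1.8] [-1.49 -0.5  -0.  ] op 19.9 ff 54.8 [ 0.39  0.49  0.13  1.84 -0.82  1.86  1.02]
```

The wrist load dropped by 2.5 N, which matches four 60 g bolts. Now I'll return the jug upright to the staging pose in front of the rack and check its pose in the hand and the tray.

Run:
```python
from rim import *
def go(back,z,phi,rate): ctrl.line_to(*jp(*lip_at(-75,back,z),-75,phi),rate)
try:
    go(35,75,85,60);go(35,95,52,70);go(35,140,25,80);go(35,185,0,100);st("up")
    ctrl.line_to(*jp(GRIP,[400,260,165],-35,0),140)
    p,q=jp(GRIP,[425.9-1.1,297.3,143.3],-1.3,0); ctrl.line_to(p,q,140);ctrl.dwell(.3); st("stage")
except ctrl.PlanningError as e: print("ERR",e); st()
shot("scene","s_st");shot("top","t_st")
s=ctrl.read_state(); R=Rot.from_quat(s["orientation"]).as_matrix(); g=s["eef_pos"]-2*R[:,2]
c=g+Rot.from_euler("z",-1.3,degrees=True).apply([84,0,32])
for k in("out","st"):
    x,b,n=rimfit({"scene":f"pics/s_{k}.png","top":f"pics/t_{k}.png"},np.r_[c,-1.3]);print(k,c.round(1),x.round(1),round(b,1),round(n,1))
a=cv2.imread("pics/s_st.png")[100:340,150:550];b=cv2.imread("pics/t_st.png")[100:340,200:500]
for im,n,x0,y0 in((a,"scene",150,100),(b,"top",200,100)):
    t=np.linspace(0,2*np.pi,80); 
cv2.imwrite("pics/st.png",cv2.resize(np.hstack([a,b]),None,fx=800/700,fy=800/700,interpolation=cv2.INTER_CUBIC))
```

```text
up 25.42 [384.2 164.2 151.1] [ 0.  -0.3 -1.4] [ 1.08  0.16 -0.01] op 19.8 ff 54.8 [-0.32  0.16 -0.59  2.    0.56  1.45 -0.86]
stage 27.31 [425.8 297.7 141.6] [-0.4 -1.1 -1.7] [0.16 0.99 0.01] op 20.0 ff 54.8 [-0.34 -0.11 -0.63  2.25  0.68  0.74  0.12]
out [508.7 295.6 175.2] [-1.   1.3 -0.8 -5.  -1. ] -59.4 -43.4
st [508.7 295.6 175.2] [-0.9  1.6 -0.9 -5.3 -1.2] -59.1 -41.2
```

Nothing slipped: the rim fit before and after agrees to 0.3 mm. Inserting along the reverse path, 2 mm nearer the bay centre, with a force-guarded descent.

Run:
```python
from h import *
b=np.array([616.6,295.4,62.3]); _,q=jp(GRIP,[0,0,0],-0.2,0)
ctrl.line_to(b+[-90,0,34],q,140); ctrl.dwell(.1)
ctrl.line_to(b+[0,0,28],q,90); st("above")
ctrl.line_to(b+[0,0,6],q,50); ctrl.dwell(.2); st("6")
f0=ctrl.read_state()["ft_force"]
for dz in np.arange(4,-3.1,-1):
    ctrl.line_to(b+[0,0,dz],q,20); ctrl.dwell(.1)
    f=np.mean([ctrl.read_state()["ft_force"] for _ in range(4)],axis=0); print(dz,(f-f0).round(1),ctrl.read_state()["eef_pos"].round(1))
    if f[2]-f0[2]>2.5 or np.linalg.norm((f-f0)[:2])>8: break
st("down")
```

```text
above 29.6 [616.  295.7  90.2] [-0.9  0.5 -2.5] [0.1  1.04 0.02] op 19.7 ff 54.8 [-0.23  0.28 -0.49  2.    0.98  0.61  0.15]
6 30.39 [616.9 295.6  68.8] [ 0.4 -0.  -2.5] [0.09 1.01 0.01] op 19.7 ff 54.8 [-0.25  0.31 -0.47  2.01  1.05  0.59  0.08]
4.0 [-1.   0.6  0.4] [616.6 295.3  66.3]
3.0 [-0.4  1.3 -0.1] [616.6 295.4  65.3]
2.0 [-1.7 -0.5 -0.8] [616.6 295.4  64.3]
1.0 [-0.4 -0.1  0.1] [616.6 295.4  63.3]
0.0 [-0.   0.6  0.8] [616.7 295.5  62.5]
-1.0 [-1.3  0.3  5. ] [617.1 295.7  62.1]
down 32.49 [617.1 295.7  62.1] [-0.9  0.2  2.6] [ 0.1   0.23 -0.07] op 19.8 ff 54.8 [-0.26  0.32 -0.46  2.02  1.07  0.58  0.06]
```

Contact came at the same height as the original rest (z = 62.3), so the jug is on the floor and not on a cleat. Release, back off and look.

Run:
```python
from h import *
s=ctrl.read_state(); R=Rot.from_quat(s["orientation"]).as_matrix()
ctrl.line_to(s["eef_pos"]+[0,0,0.3],rate=20)
ctrl.move_gripper(.4,20); ctrl.move_gripper(1.0); ctrl.dwell(.2); st("open")
p=np.array(ctrl.read_state()["eef_pos"])
ctrl.line_to(p-140*R[:,2],rate=120); st("back")
down=Rot.from_euler("x",180,degrees=True).as_quat()
ctrl.goto([450,0,350],down)
ctrl.movej([1.354,0.321,-0.07,1.45,0.023,1.371,-0.057]); ctrl.dwell(.3); st("home")
shot("scene","s_end");shot("top","t_end")
a=cv2.imread("pics/s_end.png")[110:310,150:550];b=cv2.imread("pics/t_end.png")[110:330,200:480]
k=2
a=cv2.resize(a,None,fx=2,fy=2,interpolation=cv2.INTER_CUBIC)
b1=cv2.resize(cv2.imread("pics/t_end.png")[150:230,215:375],None,fx=2.5,fy=2.5,interpolation=cv2.INTER_CUBIC)
b2=cv2.resize(cv2.imread("pics/t_end.png")[230:330,345:475],None,fx=2,fy=2,interpolation=cv2.INTER_CUBIC)[:,:400]
c=np.zeros((600,800,3),np.uint8);c[:400]=a;c[400:600,:400]=b1;c[400:600,400:400+b2.shape[1]]=b2
cv2.imwrite("pics/end.png",c)
```

```text
open 34.64 [617.1 295.7  62.4] [0.  0.6 0.6] [ 0.15  0.56 -0.02] op 86.8 ff 0.0 [-0.26  0.32 -0.46  2.01  1.06  0.58  0.06]
back 35.96 [536.6 295.5 176.2] [ 0.8 -0.3 -0.3] [ 0.1   0.58 -0.04] op 86.9 ff 0.0 [-0.21  0.02 -0.58  2.07  0.68  0.72  0.34]
home 40.47 [ 149.1 -632.9  240. ] [ 0.4 -0.1  0.2] [ 0.01 -0.07  0.02] op 87.2 ff 0.0 [ 1.35  0.32 -0.07  1.45  0.02  1.37 -0.06]
```

View pics/end.png

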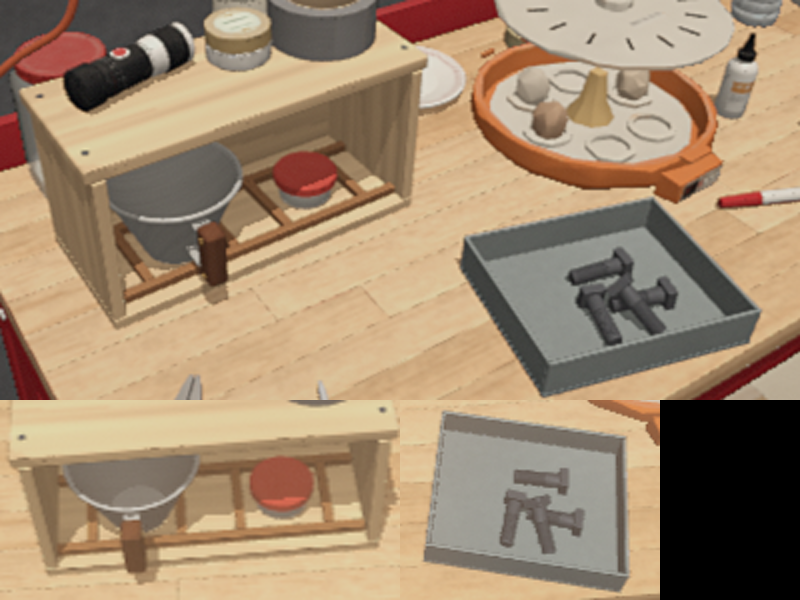

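All four bolts lie in the tray (around (620,295)). The jug is empty and upright in the left bay with its grip facing out at (213,253), and the pot hasn't moved. Handing in.

```bash
python3 -c "
from workcell import ctrl
print(ctrl.close_job())"
```

```text
the job is handed in; nothing more can be done
None
```

The job is done and handed in at about 40 s: all four bolts are in the tray, the empty jug stands upright in its left bay with the grip facing out, and the red-lidded pot was left where it was.

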